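# Hold back the belt tensioner of a saw drive

### The arm

A 7-joint arm with a two-finger parallel gripper is mounted at the origin on the work surface. World frame = base frame: x ahead of the robot, y to its left, z up, the work surface at z = 0. Lengths are in m, angles in rad, forces in N, time in s.
With the tool pointing down it reaches from about 0.425 to 0.825 m from the base axis. Payload 3.6 kg.
Tool frame: the origin (TCP) lies where the fingers leave the gripper's body, on its centre line; the fingertips stand 73 mm ahead of it and the grasp point (between the pads) lies 54 mm ahead of it; z points along the fingers, y is the line along which they close (so a half turn about z gives the same grasp; the last joint's range is limited). The gripper opens to 85 mm and grips with 20 to 120 N. Pads are 22 mm wide; open, the fingers measure 114 mm over their backs; the gripper's body (76 mm by 85 mm) begins 54 mm behind the grasp point. The pads swing forward as they close: fully open they stand 13 mm farther back than shut.
Start: joints at [-1.185, 0.615, -0.013, 1.423, 0.008, 1.103, -0.04], TCP at [0.261, 0.595, 0.304] pointing down, gripper open.
Joint ranges: [-3.12, 3.12], [-0.3, 2.06], [-1.34, 1.32], [0.26, 2.42], [-1.36, 4.5], [0.01, 1.98], [-2.84, 2.84]. Speed limits (rad/s): [2.79, 2.79, 3.14, 3.14, 3.14, 3.14, 3.14].

### API

Orientations are given as a unit quaternion [x, y, z, w].
In Python, from station import arm, snapshot, camera_info, ticket gives the robot as it stands. Calls block until the motion is done:
- arm.movep(position, orientation): joint-space move of the TCP to a pose.
- arm.line_to(position, velocity=0.15, ori=None): straight line of the TCP; ori=None keeps the orientation; velocity is the mean speed in m/s.
- arm.move_j(angles): joint-space move.
- arm.move_gripper(opening, effort=None): opening from 0.0 (shut) to 1.0 (fully open); effort is the grip in N (None keeps the last); returns when the fingers have stopped.
- arm.pause(seconds).
- arm.ik(position, orientation): joint angles nearest the present ones, or None.
- snapshot(name): name is "scene" or "top" or "wrist"; returns the picture (400x640x3 uint8, blue, green, red); there is no depth.
- camera_info(name): a dict with "fx", "fy", "cx", "cy" (pixels), "R" (3x3) and "t" (3): a world point X has camera coordinates R X + t; the wrist camera has in their place "T_tool_cam" (4x4, takes a point from camera to tool coordinates, whose origin is the TCP and whose axes are the flange's). Camera axes: x right, y down, z forward; pixel columns grow to the right and rows downward; lengths in m; the calibration is good to about 2 mm. A picture is of the moment at which its call begins: read the wrist's pose just before it. camera_info takes no time and is no camera call.
A pose or a line that the arm cannot do raises arm.MotionError and nothing moves.
- ticket.finish_job(): hands the job in; it is judged then, once.
Readings, each from a call of its own:
- arm.read_time(): time.
- arm.read_joint_positions(): joint angles.
- arm.read_dq(): joint speeds.
- arm.read_effort(): joint torques, N m.
- arm.read_tool_pos(): TCP position.
- arm.read_eef_rot(): TCP orientation.
- arm.read_ft_force(): force on the tool from outside, world axes, zero at the start.
- arm.read_wrist_torque(): the same for the moment, N m.
- arm.read_opening(): opening from 0.0 (shut) to 1.0 (fully open).
- arm.read_finger_force(): force on a finger pad.
Only numpy, scipy, OpenCV 4.12 (cv2) and the standard library are available. Lean on these libraries where they do the work, as an engineer would, in place of code of your own. Each camera call takes 0.05 s, during which the arm holds its last target. There are 200 camera calls.

### The job

I want to slip a new belt onto this saw drive. Take the wooden chock out from behind the sprung tensioner arm and put it in the plywood tray, then push the tensioner arm back past its ratchet click, towards the end stop, and keep holding it there against its spring: the pawl does not latch, so finish while still holding the arm back. Leave the bowl, wrench, spare roller and oil bottle where they are.

Things in the scene. Friction and masses are not known exactly. Their poses are not given: they have to be found in the camera images.
- chock_mid (a point): Centre of the loose wooden chock, an upright block 40 x 30 x 60 mm (its x, y, z), about 60 g, standing on the drive plate between tensioner arm and end stop, its centre 42 mm above the bench. Its x sides face the arm and the end stop, 4 to 20 mm away; its y sides, 30 mm apart, are free to grip from above. With it in place the arm stops at about 0.25 rad.
- tray: Rectangular plywood tray, loose, 0.8 kg, 170 x 150 mm (x, y) outside, 45 mm high, walls and floor 6 mm thick, open on top, empty. Origin: centre of underside. It stands to the left or the right of the plate; the round bowl stands on the other side.
- hinge_point (a point): Point on the tensioner arm's vertical hinge axis, at the height of the drive plate's top (12 mm above the bench), with the axes of the plate: grey, bolted down, 200 x 320 x 12 mm (x, y, z), its centre 40 mm from here along +y. The hinge boss, 42 mm across, reaches 72 mm above the bench.
- stop_top (a point): Centre of the top of the end stop, a grey block fixed to the plate, 16 x 36 mm (x, y), its top 58 mm above the bench. The arm's bar meets it at 0.64 rad.
- pawl_guide (a point): Top of the dark steel guide of the brass pawl slider on the plate's -y end, 48 mm above the bench. The sprung pawl points to the hinge; the tooth on the arm's tail clicks past it. It never latches: let go and the arm springs forward. Nothing to handle here.
- idler_mid (a point): Centre of the aluminium idler roller on the tensioner arm's free end, 170 mm from the hinge axis: upright, fixed to the arm, 40 mm across, 42 to 78 mm above the bench, a small bolt head 6 mm high on top. Push it, or pinch it from above. Under it the arm is a steel bar 20 mm wide, 30 to 42 mm above the bench. +y points along the arm away from the hinge, +x the way the roller moves when pushed back.
- tensioner (a joint): Angle q of the arm, rad: 0 = sprung forward (start), grows as it is pushed back (clockwise from above) to 0.64 at the stop. Roller centre from hinge_point, plate's axes: x = 170 sin(q - 0.3), y = 170 cos(q - 0.3) mm. Spring force at the roller 4 N at 0, 10 N at 0.6. The tooth lifts the pawl from 0.19 (1 to 3 N more) and has clicked past by 0.42: hold it above that.
- bowl: Round steel bowl, 130 mm across, 50 mm high; bystander, leave alone. Origin: centre of underside.
- wrench: Steel open-ended wrench, 180 mm long, lying beyond the drive plate; bystander, leave alone.
- spare_idler: Loose flanged aluminium roller, 44 mm across, 32 mm high, standing on the bench away from the plate; bystander, leave alone.
- oil: White plastic oil bottle, 50 mm across, 130 mm high; bystander, leave alone.

How it is judged:
On the way, in this order (a step that is already met when the one before it is completed fails the run):
1. the chock lies released in the tray (x of chock_mid in the frame of tray between -0.078 and 0.078 m and y of chock_mid in the frame of tray between -0.068 and 0.068 m and z of chock_mid in the frame of tray between 0 and 0.045 m and linear speed of chock below 0.05 m/s and contact force between each of the fingers, the arm and chock below 0.1 N), for 0.2 s.
2. the tensioner arm is pushed back past its click by the robot (value of joint tensioner above 0.42 rad and contact force between any of the fingers, the arm and tensioner above 3 N), for 0.2 s.
At the end, for the whole second after the job is handed in: The chock lies released and at rest inside the tray (its centre inside the walls and below 45 mm over the tray's underside), and the robot still holds the tensioner arm past its click: joint above 0.42 rad, still (under 0.1 rad/s), with more than 3 N of contact force between robot and arm (all of step 1 and all of step 2 and velocity of joint tensioner between -0.1 and 0.1 rad/s); the arm keeps its last pose, push and grip.
It fails at once if the bowl is disturbed (moved over 30 mm) (distance of bowl from where it was at the start of the episode above 0.03 m).
It fails at once if the wrench is disturbed (moved over 30 mm) (distance of wrench from where it was at the start of the episode above 0.03 m).
It fails at once if the spare roller is disturbed (moved over 30 mm) (distance of spare_idler from where it was at the start of the episode above 0.03 m).
It fails at once if the oil bottle is disturbed (moved over 30 mm) (distance of oil from where it was at the start of the episode above 0.03 m).
It also fails if it takes over 59 s, if anything falls off the work surface, if the arm or the gripper's body presses on something with over 40 N, if the wrist force passes 120 N, or if a joint passes its speed limit or range.

## Working session

There is one attempt and no reset: what is moved stays moved. The work goes in short steps, each a Python script; the robot and the scene stay as the last script left them, time stands still between calls to the robot, and variables do not carry over. Pictures are saved under pics/ and viewed, at most 10 in all, crops included, and the job is handed in when it is done.

```bash
mkdir -p pics
python3 - <<'E'
from station import *
import cv2,numpy as np
np.set_printoptions(precision=4,suppress=True)
for n in ("top","scene"):
    cv2.imwrite(f"pics/{n}0.png",snapshot(n)); print(n,camera_info(n))
print(camera_info("wrist"),arm.read_time(),arm.read_eef_rot())
E
```

```text
top {'fx': 505.8787167313601, 'fy': 505.8787167313601, 'cx': 317.30420411471346, 'cy': 198.65519306424636, 'R': array([[-0.0184, -0.9998, -0.0113],
       [-0.9831,  0.0202, -0.1822],
       [ 0.1823,  0.0078, -0.9832]]), 't': array([0.0126, 0.6225, 1.2354])}
scene {'fx': 494.5385771212367, 'fy': 494.5385771212367, 'cx': 324.1470290732186, 'cy': 196.3223047787326, 'R': array([[-0.5842,  0.8116, -0.0069],
       [ 0.6359,  0.4525, -0.6252],
       [-0.5043, -0.3697, -0.7804]]), 't': array([ 0.3528, -0.3545,  1.7303])}
{'fx': 352.69744787726114, 'fy': 352.69744787726114, 'cx': 320.11859938146216, 'cy': 201.78818787104973, 'T_tool_cam': array([[-0.0002, -0.9609, -0.2769,  0.071 ],
       [ 1.    , -0.0001, -0.0002, -0.0001],
       [ 0.0001, -0.2769,  0.9609, -0.0691],
       [ 0.    ,  0.    ,  0.    ,  1.    ]])} 0.1 [ 0.2049  0.9788 -0.0012 -0.0002]
```

View pics/top0.png

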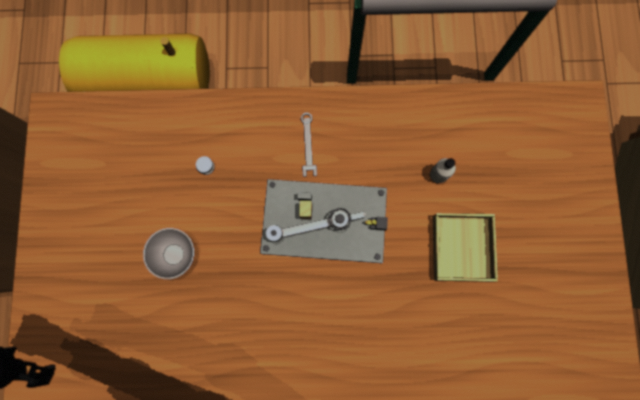

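View pics/scene0.png

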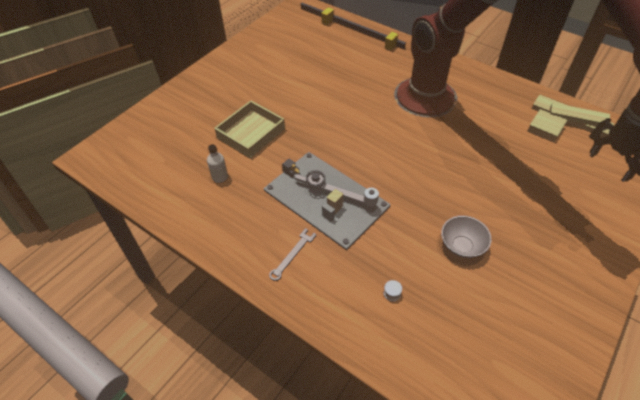

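The top view shows the hinge boss at (340,218), roller (274,233), chock (305,209), stop (303,196) and pawl guide (380,223). The tray is centred near (466,248) on the right and the bowl at (169,254) on the left. I'll compute rough positions, then look closely with the wrist camera.

```bash
cat > h.py <<'E'
from station import *
import cv2,numpy as np
from scipy.spatial.transform import Rotation as Ro
np.set_printoptions(precision=4,suppress=True)
def ray(info,R,t,uv,z):
    # R,t world->cam
    d=R.T@np.array([(uv[0]-info["cx"])/info["fx"],(uv[1]-info["cy"])/info["fy"],1]); c=-R.T@t
    return c+d*(z-c[2])/d[2]
def top(uv,z):
    i=camera_info("top"); return ray(i,i["R"],i["t"],uv,z)
def wpose():
    T=np.eye(4);T[:3,:3]=Ro.from_quat(arm.read_eef_rot()).as_matrix();T[:3,3]=arm.read_tool_pos()
    return T@camera_info("wrist")["T_tool_cam"]
def wrist(Twc,uv,z):
    R=Twc[:3,:3].T; return ray(camera_info("wrist"),R,-R@Twc[:3,3],uv,z)
def down(yaw): # tool z down, tool x axis at world angle yaw
    c,s=np.cos(yaw),np.sin(yaw)
    return Ro.from_matrix(np.array([[c,s,0],[s,-c,0],[0,0,-1]])).as_quat()
E
python3 - <<'E'
from h import *
for n,uv,z in [("hinge",(340,218),.072),("roller",(274,232),.082),("chock",(305,208),.072),("stop",(303,196),.058),("pawl",(380,223),.048),("bowl",(169,254),.05),("oil",(448,163),.13),("spare",(204,164),.032),
 ("p1",(268,181),.012),("p2",(387,187),.012),("p3",(382,262),.012),("p4",(262,254),.012),
 ("t1",(434,215),.045),("t2",(494,214),.045),("t3",(497,281),.045),("t4",(435,282),.045)]:
    print(n,top(uv,z))
print(Ro.from_quat(arm.read_eef_rot()).as_matrix())
E
```

```text
hinge [ 0.5694 -0.0556  0.072 ]
roller [0.5362 0.1091 0.082 ]
chock [0.5966 0.0318 0.072 ]
stop [0.6301 0.0369 0.058 ]
pawl [ 0.558 -0.158  0.048]
bowl [0.4894 0.3779 0.05  ]
oil [ 0.6908 -0.3197  0.13  ]
spare [0.7267 0.2988 0.032 ]
p1 [0.6816 0.1314 0.012 ]
p2 [ 0.6586 -0.1847  0.012 ]
p3 [ 0.4612 -0.1632  0.012 ]
p4 [0.4878 0.1471 0.012 ]
t1 [ 0.5762 -0.2971  0.045 ]
t2 [ 0.5757 -0.4501  0.045 ]
t3 [ 0.4068 -0.4438  0.045 ]
t4 [ 0.4072 -0.2894  0.045 ]
[[-0.916   0.4011 -0.0009]
 [ 0.4011  0.916  -0.0022]
 [-0.     -0.0024 -1.    ]]
```

Run:
```python
from h import *
y=-0.078
for yaw in (y,y+np.pi):
  for p in [(.57,.03,.33),(.5966,.0318,.106),(.49,-.37,.1)]: print(yaw,p,arm.ik(p,down(yaw)))
arm.movep((.60,.03,.33),down(y+np.pi))
T=wpose(); np.save("T1.npy",T); im=snapshot("wrist"); cv2.imwrite("pics/w1.png",im)
print(arm.read_time(),arm.read_joint_positions())
```

```text
-0.078 (0.57, 0.03, 0.33) [-0.558   0.557   0.765   1.6375 -0.4193  1.1184 -1.3306]
-0.078 (0.5966, 0.0318, 0.106) [-0.4546  0.8716  0.6255  1.7741 -0.7257  0.7413 -1.0888]
-0.078 (0.49, -0.37, 0.1) [ 0.337   0.8578  0.4693  1.724  -0.5619  0.6973 -0.5418]
3.0635926535897933 (0.57, 0.03, 0.33) [-0.1414  0.4657  0.0775  1.6244 -0.04    1.0531  1.4405]
3.0635926535897933 (0.5966, 0.0318, 0.106) [-0.0445  0.7812 -0.0741  1.7603  0.092   0.6035  1.3199]
3.0635926535897933 (0.49, -0.37, 0.1) [ 0.68    0.8093 -0.1147  1.7122  0.1414  0.6282  1.9788]
2.5 [-0.1321  0.5137  0.0705  1.5385 -0.0399  1.0909  1.4428]
```

View pics/w1.png

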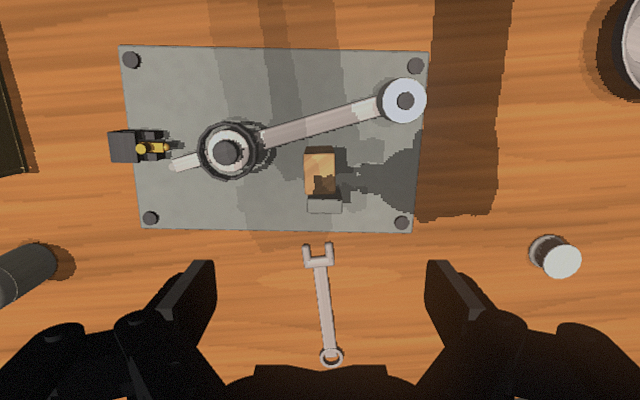

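The wrist view shows the chock top at about (305–335, 153–195), with the stop just below it at (325,204). The roller is at (404,101) and the boss at (228,152). I'll enlarge the chock area to get exact edges.

Run:
```python
import cv2
im=cv2.imread("pics/w1.png")[60:230,270:440]; cv2.imwrite("pics/c1.png",cv2.resize(cv2.convertScaleAbs(im,alpha=1.5),None,fx=3.5,fy=3.5,interpolation=cv2.INTER_CUBIC))
```

```text
(no output)
```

View pics/c1.png

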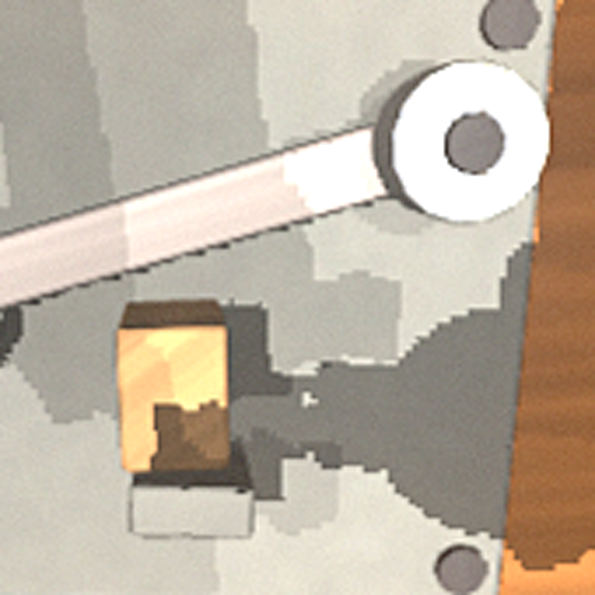

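In the enlarged crop the chock's top corners are (119,327), (228,327), (230,470) and (121,471). The roller top centre is (471,141), and the stop top spans (131–253, 488–536).

Run:
```python
from h import *
T=np.load("T1.npy")
f=lambda u,v,z: wrist(T,(270+(u+.5)/3.5-.5,60+(v+.5)/3.5-.5),z)
ch=np.array([f(*p,.072) for p in [(119,327),(228,327),(230,470),(121,471)]]);print("chock",ch,ch.mean(0))
print("edges",np.linalg.norm(ch[1]-ch[0]),np.linalg.norm(ch[2]-ch[1]))
d=(ch[3]+ch[2]-ch[0]-ch[1]);print("chock x yaw",np.arctan2(d[1],d[0]))
st=np.array([f(*p,.058) for p in [(131,487),(252,489),(254,537),(130,535)]]);print("stop",st.mean(0))
print("roller",f(471,141,.078)); print("hinge",wrist(T,(228,152),.072))
pl=np.array([wrist(T,p,.012) for p in [(120,45),(428,53),(411,233),(141,227)]]);print("plate",pl,pl.mean(0))
for a,b in((0,1),(3,2)): d=pl[b]-pl[a];print("yaw",np.arctan2(-d[0],d[1]))
```

```text
chock [[0.575  0.0185 0.072 ]
 [0.5772 0.0473 0.072 ]
 [0.6164 0.0453 0.072 ]
 [0.6144 0.0155 0.072 ]] [0.5958 0.0317 0.072 ]
edges 0.028905372686576766 0.039227118504253075
chock x yaw -0.06269837927513584
stop [0.6318 0.0339 0.058 ]
roller [0.5345 0.1107 0.078 ]
hinge [ 0.5687 -0.0514  0.072 ]
plate [[ 0.4603 -0.1605  0.012 ]
 [ 0.4914  0.1505  0.012 ]
 [ 0.6864  0.1323  0.012 ]
 [ 0.6549 -0.1815  0.012 ]] [ 0.5733 -0.0148  0.012 ]
yaw -0.0997679809568303
yaw -0.10001004733920754
```

Run:
```python
from h import *
q=down(np.pi-0.085); c=[.5958,.0317]
arm.move_gripper(0.8,40)
arm.movep(c+[.20],q); arm.line_to(c+[.104],.08)
print(arm.read_ft_force())
arm.move_gripper(0.0,40); print("open",arm.read_opening(),arm.read_finger_force(),arm.read_tool_pos())
arm.line_to(c+[.22],.1); print("lifted",arm.read_opening(),arm.read_finger_force(),arm.read_time())
cv2.imwrite("pics/w2.png",snapshot("wrist"))
```

```text
[-1.0072 -0.0479 -0.6122]
open 0.3511072866529625 39.73887383937836 [0.5961 0.0317 0.1044]
lifted 0.3456240867076086 39.391844272613525 6.4833
```

View pics/w2.png

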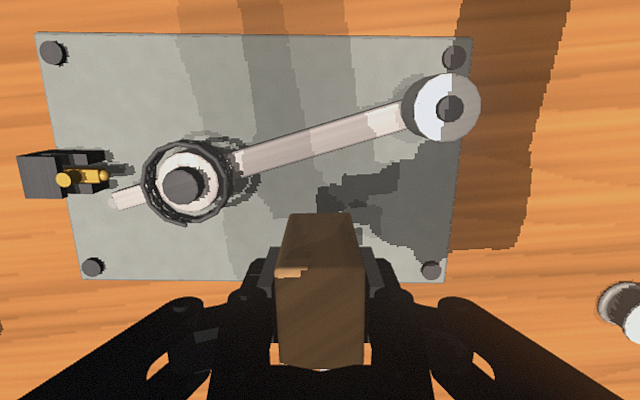

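The chock is held upright between the pads, at (318,290), and is clear of the plate. Next I'll place it in the tray.

Run:
```python
from h import *
c=[.4915,-.370]; q=down(np.pi-0.04)
arm.movep(c+[.22],q); arm.line_to(c+[.13],.1); arm.line_to(c+[.0995],.04)
print(arm.read_ft_force(),arm.read_opening())
arm.move_gripper(0.75,40); arm.pause(.2)
arm.line_to(c+[.22],.15); arm.pause(.2)
print(arm.read_opening(),arm.read_time())
arm.movep([.4915,-.34,.30],q)
cv2.imwrite("pics/w3.png",snapshot("wrist"))
```

```text
[ 0.2489 -0.2988 -1.4269] 0.349853285742011
0.7525277507777295 11.8
```

View pics/w3.png

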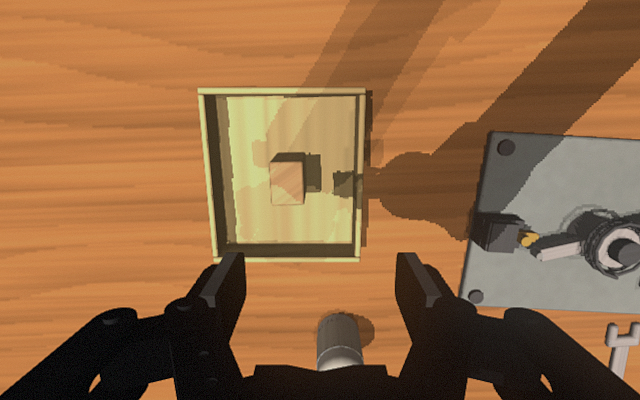

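The chock stands released in the tray at (288,179), well inside the walls, and the oil bottle at (340,340) is untouched. Next I'll pinch the roller and swing it back along its arc.

Run:
```python
from h import *
H=np.array([.569,-.0546]); a0=np.pi/2-.095+.3
P=lambda q,z: np.r_[H+.17*np.array([np.cos(a0-q),np.sin(a0-q)]),z]
O=lambda q: down(a0-q)
print(arm.ik(P(0,.112),O(0)),arm.ik(P(.53,.112),O(.53)))
arm.movep(P(0,.22),O(0)); arm.move_gripper(.95,60)
arm.line_to(P(0,.112),.08); print("down",arm.read_ft_force())
arm.move_gripper(0.0,60); print("grip",arm.read_opening(),arm.read_finger_force(),arm.read_ft_force())
for q in np.linspace(0,.53,9)[1:]:
    arm.line_to(P(q,.112),.06,ori=O(q)); print(round(q,3),arm.read_ft_force(),arm.read_finger_force())
arm.pause(.5)
d=arm.read_tool_pos()[:2]-H; print("q",a0-np.arctan2(d[1],d[0]),np.linalg.norm(d),arm.read_opening(),arm.read_time())
cv2.imwrite("pics/w4.png",snapshot("wrist")); cv2.imwrite("pics/t4.png",cv2.resize(snapshot("top")[100:320,180:520],None,fx=2.3,fy=2.3))
```

```text
[-0.4338  0.7394  0.2945  1.9143 -0.388   0.5433  0.3282] [-0.4696  0.8584  0.4653  1.663  -0.5232  0.7471 -0.0772]
down [0.2452 0.1726 0.0643]
grip 0.45119447151956893 59.93068993091583 [1.4574 1.191  2.9004]
0.066 [-2.624  -0.0818  7.2126] 60.44372320175171
0.132 [-2.0491  0.6188  6.6045] 60.47969162464142
0.199 [-2.4478  1.2988  6.4698] 60.488818287849426
0.265 [-2.1867  0.4339  6.5358] 60.49449384212494
0.331 [-2.361   1.0081  7.2434] 60.470529198646545
0.398 [-1.8452  0.4126  6.6187] 60.38044810295105
0.464 [-2.979   1.3206  7.0024] 60.52637815475464
0.53 [-3.5315  0.8693  7.6551] 60.53359508514404
q 0.5250701207687609 0.17086027876215878 0.45243397248018696 19.475
```

View pics/w4.png

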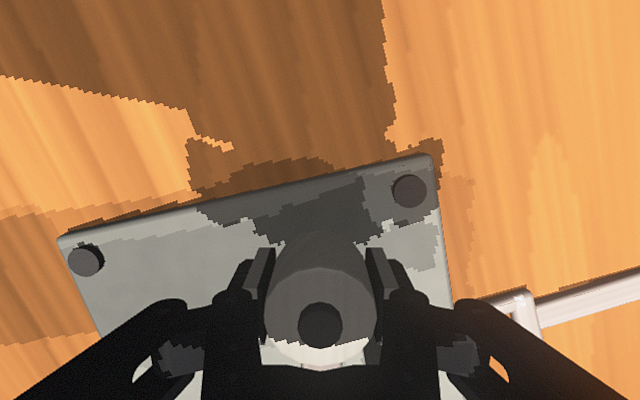

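View pics/t4.png

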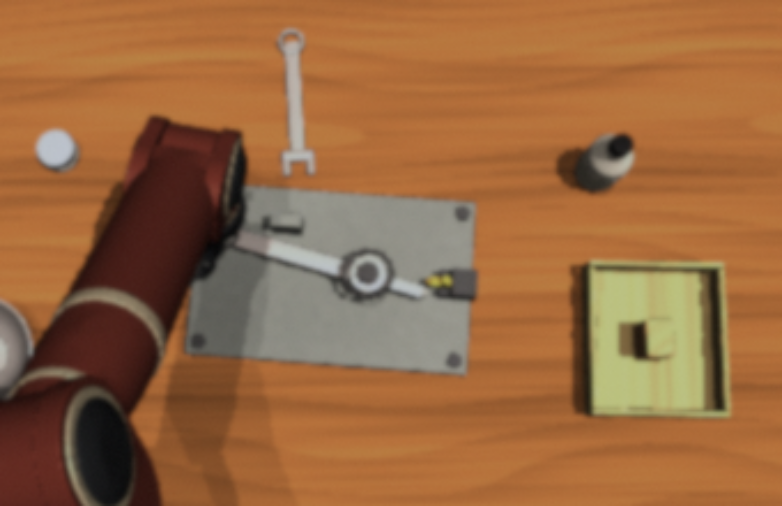

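The roller at (320,310) is firmly gripped. In the top view the arm is swung back close to the stop (q ≈ 0.525), the tail is past the pawl, and the chock is in the tray. I'm handing in the job while still holding.

```bash
python3 -c "
from h import *
print(arm.read_opening(),arm.read_finger_force(),arm.read_tool_pos()); print(ticket.finish_job())"
```

```text
0.45900540097731996 60.49891948699951 [0.6228 0.1076 0.1126]
the job is handed in; nothing more can be done
None
```

The chock is standing released in the tray, and the job was handed in with the gripper still holding the tensioner arm back at about 0.525 rad, past its 0.42 click; the hand-in returned no verdict.

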